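# Set the coffee cups on their saucers

## Task

Get the coffee tray ready for the table of four: take the four coloured coffee cups off the draining board and stand each one upright in the middle of the saucer of its own colour on the tray. Set the china down gently, don't drop or knock over a cup, and leave the saucers, the milk jug and the sugar bowl standing where they are.

Things in the scene. Friction and masses are not known exactly. Their poses are not given: they have to be found in the camera images.
- cup_rose: Loose rose-pink china coffee cup, 140 g, 58 mm high; straight wall 62 mm across from height 18 mm to the rim, foot 44 mm across. Ear handle on its -x side, out to 57 mm from the axis: grip across the wall along the cup's y. Origin: centre of underside, z up. Starts upright on a slatted board (top 14 mm above the table), neighbours 120 mm apart, handle within 0.75 rad of towards the robot (-x).
- cup_green: Loose leaf-green china coffee cup, 140 g, 58 mm high; straight wall 62 mm across from height 18 mm to the rim, foot 44 mm across. Ear handle on its -x side, out to 57 mm from the axis: grip across the wall along the cup's y. Origin: centre of underside, z up. Starts upright on a slatted board (top 14 mm above the table), neighbours 120 mm apart, handle within 0.75 rad of towards the robot (-x).
- cup_blue: Loose mid-blue china coffee cup, 140 g, 58 mm high; straight wall 62 mm across from height 18 mm to the rim, foot 44 mm across. Ear handle on its -x side, out to 57 mm from the axis: grip across the wall along the cup's y. Origin: centre of underside, z up. Starts upright on a slatted board (top 14 mm above the table), neighbours 120 mm apart, handle within 0.75 rad of towards the robot (-x).
- cup_yellow: Loose lemon-yellow china coffee cup, 140 g, 58 mm high; straight wall 62 mm across from height 18 mm to the rim, foot 44 mm across. Ear handle on its -x side, out to 57 mm from the axis: grip across the wall along the cup's y. Origin: centre of underside, z up. Starts upright on a slatted board (top 14 mm above the table), neighbours 120 mm apart, handle within 0.75 rad of towards the robot (-x).
- saucer_rose: Loose rose-pink china saucer, 160 g, 124 mm across, 14 mm high, with a flat well 70 mm across (floor 5 mm above its underside) and a pale ring 60 mm across round the cup's place. Origin: centre of underside, z up. Lies flat on a wooden tray (floor 6 mm, rim 22 mm, brass handles 38 mm above the table) among four, about 150 mm apart; the tray is left or right of the board.
- saucer_green: Loose leaf-green china saucer, 160 g, 124 mm across, 14 mm high, with a flat well 70 mm across (floor 5 mm above its underside) and a pale ring 60 mm across round the cup's place. Origin: centre of underside, z up. Lies flat on a wooden tray (floor 6 mm, rim 22 mm, brass handles 38 mm above the table) among four, about 150 mm apart; the tray is left or right of the board.
- saucer_blue: Loose mid-blue china saucer, 160 g, 124 mm across, 14 mm high, with a flat well 70 mm across (floor 5 mm above its underside) and a pale ring 60 mm across round the cup's place. Origin: centre of underside, z up. Lies flat on a wooden tray (floor 6 mm, rim 22 mm, brass handles 38 mm above the table) among four, about 150 mm apart; the tray is left or right of the board.
- saucer_yellow: Loose lemon-yellow china saucer, 160 g, 124 mm across, 14 mm high, with a flat well 70 mm across (floor 5 mm above its underside) and a pale ring 60 mm across round the cup's place. Origin: centre of underside, z up. Lies flat on a wooden tray (floor 6 mm, rim 22 mm, brass handles 38 mm above the table) among four, about 150 mm apart; the tray is left or right of the board.
- milk_jug: Loose white china milk jug, 62 mm in diameter, 70 mm high, with a small spout (+x) and an ear handle (-x) out to 50 mm from the axis. Stands upright among the cups on the draining board; not part of the job. Origin: centre of the underside, z up.
- sugar_bowl: Loose white china sugar bowl without handles, 66 mm in diameter, with a domed white lid and knob, 70 mm high in all. Stands upright among the cups on the draining board; not part of the job. Origin: centre of the underside, z up.
There are look-alikes about, which are no part of the job. There is more than one size of the cup_blue; the job needs the middle-sized.

How it is judged (in metres and radians):
At the end, for the whole second after the job is handed in: Each cup stands upright (0.08 rad), released and at rest, on the well floor of the saucer of its own colour, within 10 mm of its centre; the saucers lie flat within 20 mm of where they started, and the milk jug and sugar bowl stand upright within 25 mm of where they started (horizontal distance between cup_rose and saucer_rose below 0.01 m and z of cup_rose in the frame of saucer_rose between 0.002 and 0.009 m and angle between each of cup_rose, cup_green, cup_blue, cup_yellow, milk_jug, sugar_bowl's own z axis and vertical below 0.08 rad and linear speed of each of cup_rose, saucer_rose, cup_green, saucer_green, cup_blue, saucer_blue, cup_yellow, saucer_yellow below 0.02 m/s and angular speed of each of cup_rose, cup_green, cup_blue, cup_yellow below 0.2 rad/s and distance of each of saucer_rose, saucer_green, saucer_blue, saucer_yellow from where it was at the start of the episode below 0.02 m and angle between each of saucer_rose, saucer_green, saucer_blue, saucer_yellow's own z axis and vertical below 0.06 rad and horizontal distance between cup_green and saucer_green below 0.01 m and z of cup_green in the frame of saucer_green between 0.002 and 0.009 m and horizontal distance between cup_blue and saucer_blue below 0.01 m and z of cup_blue in the frame of saucer_blue between 0.002 and 0.009 m and horizontal distance between cup_yellow and saucer_yellow below 0.01 m and z of cup_yellow in the frame of saucer_yellow between 0.002 and 0.009 m and distance of each of milk_jug, sugar_bowl from where it was at the start of the episode below 0.025 m); the robot touches nothing.
It fails at once if a cup is knocked over (leans more than 0.6 rad) (angle between any of cup_rose, cup_green, cup_blue, cup_yellow's own z axis and vertical above 0.6 rad).
It fails at once if a cup is dropped (falls unheld at more than 0.6 m/s, as from over about 20 mm) ((linear speed of cup_rose above 0.6 m/s and contact force between cup_rose and the fingers below 0.05 N) or (linear speed of cup_green above 0.6 m/s and contact force between cup_green and the fingers below 0.05 N) or (linear speed of cup_blue above 0.6 m/s and contact force between cup_blue and the fingers below 0.05 N) or (linear speed of cup_yellow above 0.6 m/s and contact force between cup_yellow and the fingers below 0.05 N)).
It fails at once if the milk jug or the sugar bowl is shifted by more than 25 mm or tipped (distance of any of milk_jug, sugar_bowl from where it was at the start of the episode above 0.025 m or angle between any of milk_jug, sugar_bowl's own z axis and vertical above 0.4 rad).
It also fails if it takes over 104 s, if anything falls off the work surface, if the arm or the gripper's body presses on something with over 40 N, if the wrist force passes 120 N, or if a joint passes its speed limit or range.

## Robot

A 7-joint arm with a two-finger parallel gripper is mounted at the origin on the work surface. World frame = base frame: x ahead of the robot, y to its left, z up, the work surface at z = 0. Lengths are in m, angles in degrees, forces in N, time in s.
With the tool pointing down it reaches from about 0.35 to 0.775 m from the base axis. Payload 3.1 kg.
Tool frame: the origin (TCP) lies on the centre line of the jaws, within the pads' length; the fingertips stand 17 mm ahead of it and the grasp point (between the pads) lies 2 mm behind it (robot.tip_reach is the distance from the TCP to the fingertips, in m); z points along the fingers, y is the line along which they close (so a half turn about z gives the same grasp; the last joint's range is limited). The gripper opens to 85 mm and grips with 20 to 120 N. Pads are 22 mm wide; open, the fingers measure 114 mm over their backs; the gripper's body (76 mm by 85 mm) begins 54 mm behind the grasp point. The pads swing forward as they close: fully open they stand 13 mm farther back than shut.
Start: joints at [74.215, 17.813, 0.802, 86.603, -0.252, 75.585, -1.558], TCP at [0.127, -0.535, 0.248] pointing down, gripper open.
Joint ranges: [-154.91, 154.91], [-16.99, 109.72], [-72.82, 74.43], [7.12, 147.25], [-82.49, 262.49], [11.32, 116.49], [-174.64, 174.64]. Speed limits (degrees/s): [159.86, 159.86, 180, 180, 180, 180, 180].

## Interface

Orientations are given as [roll, pitch, yaw] about the fixed x, y, z axes, in that order (R = Rz(yaw) Ry(pitch) Rx(roll)).
In Python, from station import robot, fingers, vision, workorder, recognise gives the robot as it stands. Calls block until the motion is done:
- robot.move_to(position, orientation): joint-space move of the TCP to a pose.
- robot.line_to(position, orientation=None, velocity=0.15, f_stop=None): straight line of the TCP; orientation=None keeps the orientation; velocity is the mean speed in m/s. With f_stop (N) it stops when the force on the tool has changed by that much, and returns True; else False.
- robot.move_j(angles): joint-space move.
- fingers.gripper_to(opening, force=None): opening from 0.0 (shut) to 1.0 (fully open); force is the grip in N (None keeps the last); returns when the fingers have stopped.
- robot.pause(seconds).
- robot.inverse_kinematics(position, orientation): joint angles nearest the present ones, or None.
- vision.grab_frame(name): name is "scene" or "top"; returns the picture (480x640x3 uint8, red, green, blue); there is no depth.
- vision.calibration(name): a dict with "mtx" (3x3 intrinsics, pixels), "extrinsics" (4x4, takes a point from world to camera coordinates). Camera axes: x right, y up, looking along -z (the intrinsics and any distortion apply to the point x, -y, -z); pixel columns grow to the right and rows downward; lengths in m; the calibration is good to about 2 mm. A picture is of the moment at which its call begins. calibration takes no time and is no camera call.
A pose or a line that the arm cannot do raises robot.PlanningError and nothing moves.
- workorder.close_job(): hands the job in; it is judged then, once.
Trained networks look in the newest picture that a camera, given by its name, has taken for a name from the list of things; names that differ only in an ending like _2 or _b are one class to them, and where a whole thing is asked for, a point or a joint stands for the part that bears it (a point fixed in the world has none). Each returns a list of dicts, best first, with "p" (0 to 1); they miss things now and then, are a little off and sometimes report something else, mostly with a low value. They report only what shows in the picture. A call takes as long as a camera call. They do not tell look-alikes from the thing itself.
- recognise(label, camera): "rect" ([centre column, centre row, width, height] in pixels, round what is visible of it).
Readings, each from a call of its own:
- robot.current_time_s(): time.
- robot.current_joint_positions(): joint angles.
- robot.current_dq(): joint speeds.
- robot.current_joint_torque(): joint torques, N m.
- robot.current_tool_pos(): TCP position.
- robot.current_eef_rot(): TCP orientation.
- robot.current_contact_force(): force on the tool from outside, world axes, zero at the start.
- robot.current_torque(): the same for the moment, N m.
- robot.current_finger_gap(): opening from 0.0 (shut) to 1.0 (fully open).
- robot.current_gripper_force(): force on a finger pad.
Only numpy, scipy, OpenCV 4.12 (cv2) and the standard library are available. Lean on these libraries where they do the work, as an engineer would, in place of code of your own. Each camera call takes 0.05 s, during which the arm holds its last target. There are 200 camera calls.

## Working session

There is one attempt and no reset: what is moved stays moved. The work goes in short steps, each a Python script; the robot and the scene stay as the last script left them, time stands still between calls to the robot, and variables do not carry over. Pictures are saved under pics/ and viewed, at most 14 in all, crops included, and the job is handed in when it is done.

```bash
mkdir -p pics; ls; cat > a.py <<'E'
from station import robot, fingers, vision, workorder, recognise
import cv2, numpy as np
for n in("scene","top"):
    im=vision.grab_frame(n); cv2.imwrite(f"pics/{n}0.png",im[:,:,::-1])
    c=vision.calibration(n); print(n,{k:np.round(v,4).tolist() if not isinstance(v,str) else v for k,v in c.items()})
    for l in ["cup_rose","cup_green","cup_blue","cup_yellow","saucer_rose","saucer_green","saucer_blue","saucer_yellow","milk_jug","sugar_bowl"]:
        print(l,[(np.round(d["rect"],1).tolist(),round(d["p"],2)) for d in recognise(l,n)])
print(robot.current_time_s(),robot.current_eef_rot())
E
python3 a.py
```

```text
pics
scene {'mtx': [[470.309, 0.0, 314.2682], [0.0, 470.309, 241.1007], [0.0, 0.0, 1.0]], 'extrinsics': [[-0.7824, 0.6224, -0.0224, 0.3311], [-0.4188, -0.4991, 0.7586, 0.1949], [0.461, 0.6029, 0.6512, -1.3425], [0.0, 0.0, 0.0, 1.0]]}
cup_rose [([364.6, 273.6, 38.9, 38.1], 0.67)]
cup_green [([410.0, 308.0, 42.3, 43.7], 0.78)]
cup_blue [([430.0, 248.7, 48.3, 52.6], 0.95), ([444.1, 374.9, 27.1, 33.5], 0.93), ([351.6, 340.9, 34.5, 43.5], 0.88)]
cup_yellow [([314.4, 301.8, 44.6, 39.0], 0.85)]
saucer_rose [([246.3, 182.5, 45.6, 25.0], 0.71)]
saucer_green [([229.1, 231.4, 47.3, 31.1], 0.87)]
saucer_blue [([278.0, 205.9, 46.8, 28.0], 0.78)]
saucer_yellow [([201.8, 203.5, 48.2, 25.4], 0.62)]
milk_jug [([281.9, 267.9, 46.5, 38.5], 0.82), ([200.9, 202.5, 49.4, 28.2], 0.73)]
sugar_bowl [([326.3, 246.1, 32.6, 35.9], 0.71)]
top {'mtx': [[622.9777, 0.0, 319.5667], [0.0, 622.9777, 231.5643], [0.0, 0.0, 1.0]], 'extrinsics': [[-0.0235, -0.9997, -0.0106, 0.0753], [0.9977, -0.0241, 0.0632, -0.4377], [-0.0634, -0.0091, 0.9979, -1.3708], [0.0, 0.0, 0.0, 1.0]]}
cup_rose [([255.0, 226.2, 28.8, 40.3], 0.85)]
cup_green [([194.9, 226.2, 36.5, 32.5], 0.55), ([474.5, 225.1, 58.7, 54.3], 0.32)]
cup_blue [([202.2, 166.9, 34.2, 39.9], 0.82), ([237.4, 309.1, 43.9, 57.5], 0.6), ([139.4, 205.8, 24.6, 20.8], 0.59), ([407.0, 166.2, 52.3, 58.1], 0.38), ([475.9, 225.8, 58.0, 57.7], 0.36)]
cup_yellow [([255.5, 165.1, 28.8, 36.4], 0.88)]
saucer_rose [([476.4, 225.0, 55.0, 56.2], 0.55)]
saucer_green [([406.1, 167.4, 57.1, 57.4], 0.92)]
saucer_blue [([195.6, 225.9, 34.4, 40.2], 0.52)]
saucer_yellow [([469.8, 163.1, 56.1, 54.1], 0.78)]
milk_jug [([306.6, 165.2, 32.2, 36.5], 0.64)]
sugar_bowl [([305.5, 223.5, 31.0, 32.2], 0.75), ([307.3, 164.4, 27.2, 37.6], 0.59)]
1.1 [-1.79999228e+02  2.35713094e-03  1.34010017e+01]
```

View pics/top0.png

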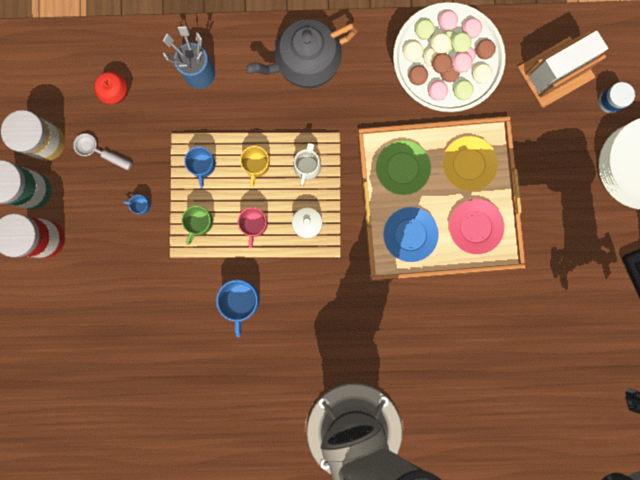

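View pics/scene0.png

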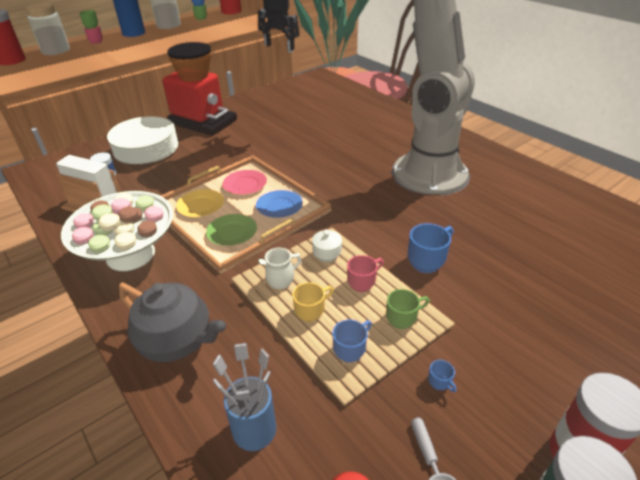

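```bash
python3 -c "
import cv2
im=cv2.imread('pics/top0.png');cv2.imwrite('pics/crop0.png',cv2.resize(im[130:350,110:340],None,fx=2.7,fy=2.7,interpolation=cv2.INTER_CUBIC))"
```

```text
(no output)
```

View pics/crop0.png

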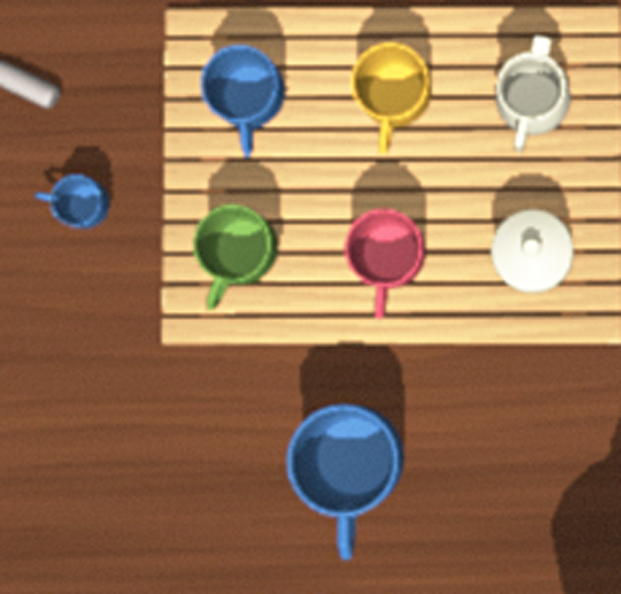

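Top view: blue candidates are the board cup (199,161), a larger one (237,300), a tiny one (139,204) and the utensil pot (193,65). The crop confirms that (199,161) is the middle size and stands on the board in line with the others. The other cups each appear once: yellow (255,161), green (196,221) and rose (252,221). The saucers are green (404,166), yellow (470,163), blue (411,234) and rose (476,226). Next I measure from both views.

```bash
cat > meas.py <<'E'
import cv2, numpy as np
from scipy.optimize import least_squares
from station import vision
CAL={n:vision.calibration(n) for n in("scene","top")}
HUE={"rose":(165,179),"green":(36,70),"blue":(100,118),"yellow":(18,32)}
SEED={"cup":{"top":dict(rose=(252,223),green=(196,221),blue=(200,163),yellow=(255,162)),
  "scene":dict(rose=(363,274),green=(404,308),blue=(351,341),yellow=(310,302))},
 "saucer":{"top":dict(rose=(476,226),green=(404,166),blue=(411,234),yellow=(470,163)),
  "scene":dict(rose=(245,183),green=(232,230),blue=(279,204),yellow=(201,205))}}
def proj(P,n):
    c=CAL[n]; q=P@np.array(c["extrinsics"])[:3,:3].T+np.array(c["extrinsics"])[:3,3]
    q=q*[1,-1,-1]; q=q@np.array(c["mtx"]).T; return q[:,:2]/q[:,2:]
t=np.linspace(0,2*np.pi,60,endpoint=False)
ring=lambda r,z:np.c_[r*np.cos(t),r*np.sin(t),0*t+z]
MOD={"cup":np.r_[ring(.031,.058),ring(.031,.018),ring(.022,0)],"saucer":np.r_[ring(.062,.014)]}
def cent(pts):
    m=cv2.moments(cv2.convexHull(pts.astype(np.float32))); return np.array([m["m10"],m["m01"]])/m["m00"],m["m00"]
def mask(im,kind,col,n,seed):
    h=cv2.cvtColor(im,cv2.COLOR_RGB2HSV); lo,hi=HUE[col]
    m=cv2.inRange(h,(lo,130 if col!="yellow" else 150,40),(hi,255,255))
    w=45; z=np.zeros_like(m); x,y=map(int,seed); z[max(0,y-w):y+w,max(0,x-w):x+w]=255; m&=z
    full=cv2.morphologyEx(m,cv2.MORPH_CLOSE,np.ones((5,5)))
    o=cv2.morphologyEx(full,cv2.MORPH_OPEN,cv2.getStructuringElement(2,(13,13))) 
    _,lab,st,_=cv2.connectedComponentsWithStats(o)
    cs,_=cv2.findContours(o,cv2.RETR_EXTERNAL,cv2.CHAIN_APPROX_NONE)
    c=min(cs,key=lambda c:np.hypot(*(cent(c[:,0])[0]-seed)))
    return full,cv2.convexHull(c)[:,0]
def measure(ims,kind,col,seeds):
    ob={n:mask(ims[n],kind,col,n,seeds[n]) for n in ims}
    cc={n:cent(ob[n][1]) for n in ims}
    f=lambda p:np.concatenate([cent(proj(MOD[kind]+p,n))[0]-cc[n][0] for n in ims])
    s=least_squares(f,[.5,0,.01]); 
    ar={n:round(cc[n][1]/cent(proj(MOD[kind]+s.x,n))[1],2) for n in ims}
    z0=.014 if kind=="cup" else .006
    s2=least_squares(lambda q:cent(proj(MOD[kind]+[q[0],q[1],z0],"top"))[0]-cc["top"][0],s.x[:2])
    yaw=None
    if kind=="cup":   # handle: tip of mask farthest from body, at handle height
        p=s.x; ys,xs=np.nonzero(ob["top"][0]); 
        def fy(a):
            a=np.radians(a); d=np.array([np.cos(a),np.sin(a),0]); 
            q=proj(np.array([p-d*r+[0,0,z] for r in np.linspace(.038,.057,12) for z in(.038,.046)]),"top").round().astype(int)
            return (ob["top"][0][q[:,1],q[:,0]]>0).mean()
        A=np.arange(-60,61,1.); v=np.array([fy(a) for a in A]); w=np.where(v>=v.max()-.1)[0]; yaw=A[w].mean()
    return s.x,s2.x,yaw,np.abs(s.fun).max(),ar
E
cat > m1.py <<'E'
from meas import *; import json
ims={n:cv2.imread(f"pics/{n}0.png")[:,:,::-1].copy() for n in("scene","top")}
R={}
for k in SEED:
  for c in HUE:
    p,p2,y,r,ar=measure(ims,k,c,{n:SEED[k][n][c] for n in ims}); R[k+"_"+c]=[*p,y]
    print(k,c,p.round(4),p2.round(4),y,"res",round(r,2),ar)
json.dump(R,open("R.json","w"))
E
python3 m1.py
```

```text
Traceback (most recent call last):
  File "m1.py", line 6, in <module>
    p,p2,y,r,ar=measure(ims,k,c,{n:SEED[k][n][c] for n in ims}); R[k+"_"+c]=[*p,y]
                ~~~~~~~^^^^^^^^^^^^^^^^^^^^^^^^^^^^^^^^^^^^^^^^
  File "meas.py", line 29, in measure
    ob={n:mask(ims[n],kind,col,n,seeds[n]) for n in ims}
          ~~~~^^^^^^^^^^^^^^^^^^^^^^^^^^^^
  File "meas.py", line 26, in mask
    c=min(cs,key=lambda c:np.hypot(*(cent(c[:,0])[0]-seed)))
ValueError: min() iterable argument is empty
```

```bash
python3 - <<'E'
from meas import *
for n in("scene","top"):
    h=cv2.cvtColor(cv2.imread(f"pics/{n}0.png"),cv2.COLOR_BGR2HSV)
    for k in SEED:
        for c,(x,y) in SEED[k][n].items():
            b=h[y-10:y+11,x-10:x+11].reshape(-1,3); print(n,k,c,np.percentile(b,[5,50,95],axis=0).astype(int).tolist())
    for nm,p in {"scene":{"slat":(330,370),"tray":(215,215),"wood":(480,330)},"top":{"slat":(225,190),"tray":(437,250),"wood":(290,340)}}[n].items():
        b=h[p[1]-8:p[1]+9,p[0]-8:p[0]+9].reshape(-1,3); print(n,nm,np.percentile(b,[5,50,95],axis=0).astype(int).tolist())
E
```

```text
scene cup rose [[177, 118, 147], [178, 122, 158], [178, 127, 190]]
scene cup green [[41, 103, 106], [42, 106, 120], [44, 109, 142]]
scene cup blue [[109, 89, 122], [110, 96, 133], [110, 111, 160]]
scene cup yellow [[20, 147, 169], [20, 149, 182], [21, 151, 218]]
scene saucer rose [[175, 113, 228], [175, 125, 244], [176, 130, 246]]
scene saucer green [[40, 102, 111], [41, 104, 116], [42, 106, 126]]
scene saucer blue [[107, 89, 117], [108, 126, 214], [111, 129, 223]]
scene saucer yellow [[20, 136, 161], [20, 150, 173], [21, 152, 196]]
scene slat [[15, 97, 119], [16, 99, 142], [17, 102, 149]]
scene tray [[15, 89, 121], [19, 99, 165], [41, 150, 178]]
scene wood [[11, 131, 124], [11, 133, 128], [11, 135, 132]]
top cup rose [[174, 127, 106], [176, 141, 168], [177, 153, 251]]
top cup green [[45, 120, 74], [46, 128, 122], [47, 138, 208]]
top cup blue [[105, 139, 89], [106, 146, 136], [107, 156, 228]]
top cup yellow [[20, 158, 139], [21, 178, 188], [27, 185, 255]]
top saucer rose [[174, 129, 248], [175, 132, 248], [175, 135, 249]]
top saucer green [[45, 120, 119], [46, 125, 122], [47, 131, 125]]
top saucer blue [[105, 139, 138], [106, 143, 226], [106, 146, 228]]
top saucer yellow [[20, 175, 182], [21, 179, 185], [21, 182, 187]]
top slat [[15, 93, 121], [20, 104, 244], [22, 123, 255]]
top tray [[19, 63, 205], [22, 82, 250], [109, 155, 255]]
top wood [[10, 144, 113], [11, 151, 122], [12, 158, 132]]
```

```bash
sed -i 's/(lo,130 if col!="yellow" else 150,40)/(lo,{"rose":80,"green":75,"blue":65,"yellow":130 if n=="scene" else 142}[col],40)/; s/"rose":(165,179)/"rose":(168,179)/;s/"yellow":(18,32)/"yellow":(18,30)/' meas.py
cat >> m1.py <<'E'
for n in ims:
  v=ims[n].copy()
  for k in SEED:
    for c in HUE:
      cv2.polylines(v,[mask(ims[n],k,c,n,SEED[k][n][c])[1]],True,(255,255,255),1)
      p=np.array(R[k+"_"+c][:3]); cv2.polylines(v,[cv2.convexHull(proj(MOD[k]+p,n).round().astype(np.int32))],True,(0,0,0),1)
  a=v[130:280,160:540] if n=="top" else v[160:370,160:440]
  cv2.imwrite(f"pics/fit_{n}.png",cv2.resize(a,None,fx=2.1,fy=2.1)[:,:,::-1])
E
python3 m1.py
```

```text
cup rose [0.4616 0.2087 0.0161] [0.4615 0.2092] -7.0 res 0.15 {'scene': 0.79, 'top': 0.84}
cup green [0.468  0.3297 0.0156] [0.468  0.3303] -22.0 res 0.11 {'scene': 0.86, 'top': 0.88}
cup blue [0.5962 0.3214 0.0155] [0.5955 0.3225] 3.0 res 0.45 {'scene': 0.84, 'top': 0.89}
cup yellow [0.5944 0.2016 0.0151] [0.5943 0.202 ] -8.0 res 0.14 {'scene': 0.94, 'top': 0.96}
saucer rose [ 0.4435 -0.2825  0.0048] [ 0.4429 -0.2816] None res 0.55 {'scene': 0.82, 'top': 0.93}
saucer green [ 0.5793 -0.1242  0.0063] [ 0.5784 -0.1238] None res 0.71 {'scene': 0.85, 'top': 0.94}
saucer blue [ 0.4295 -0.1363  0.0078] [ 0.4288 -0.1363] None res 0.37 {'scene': 0.81, 'top': 0.92}
saucer yellow [ 0.5838 -0.2726  0.0065] [ 0.5838 -0.2727] None res 0.04 {'scene': 0.85, 'top': 0.96}
```

View pics/fit_top.png

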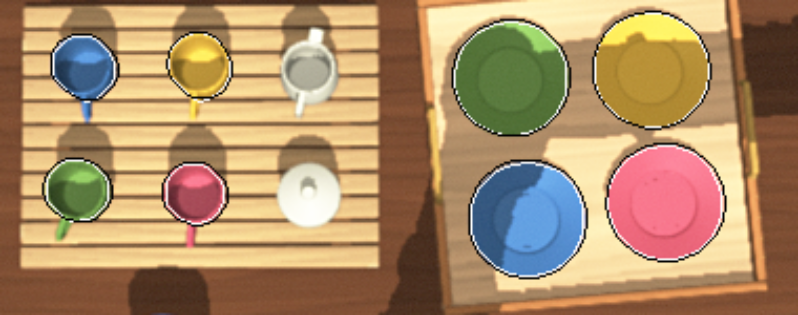

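```bash
cat > act.py <<'E'
import json,sys,cv2
from station import robot, fingers, vision
R=json.load(open("R.json")); D=.034; HI=.20
def pick(c):
    x,y,_,w=R["cup_"+c]; o=[180,0,w]; z=.0145+D
    fingers.gripper_to(1.0,40)
    robot.move_to([x,y,HI-.03],o); 
    print("stop",robot.line_to([x,y,z],o,.1,f_stop=6))
    fingers.gripper_to(0.0,40); print("gap",robot.current_finger_gap(),"F",robot.current_gripper_force(),"tcp",robot.current_tool_pos())
    robot.line_to([x,y,z+.02],o,.06); print("gap",robot.current_finger_gap(),robot.current_contact_force())
    robot.line_to([x,y,HI],o,.15)
def place(c):
    x,y=R["saucer_"+c][:2]; o=[180,0,0]; z=.011+D
    robot.move_to([x,y,HI],o); robot.line_to([x,y,z+.015],o,.12)
    print("touch",robot.line_to([x,y,z-.003],o,.02,f_stop=3),"z",robot.current_tool_pos()[2]-D)
    fingers.gripper_to(0.97); robot.pause(.1); robot.line_to([x,y,HI-.03],o,.12)
    print("gap",robot.current_finger_gap(),"t",robot.current_time_s())
def shot(i):
    for n in("scene","top"): cv2.imwrite(f"pics/{n}{i}.png",vision.grab_frame(n)[:,:,::-1])
E
python3 - <<'E'
from act import *
for c in("rose","green","blue","yellow"):
    a,b=R["cup_"+c],R["saucer_"+c]
    for z in(.0485,.2):
        q=robot.inverse_kinematics([*a[:2],z],[180,0,a[3]]); r=robot.inverse_kinematics([*b[:2],z],[180,0,0])
        print(c,z,None if q is None else [round(v) for v in q],None if r is None else [round(v) for v in r])
E
```

```text
rose 0.0485 [12, 35, -52, 106, 33, 55, -152] [40, 27, -12, 104, 7, 49, -66]
rose 0.2 [16, 23, -56, 96, 20, 71, -141] [41, 17, -13, 94, 4, 69, -63]
green 0.0485 [-12, 36, -35, 96, 24, 56, -168] [25, 35, -21, 93, 14, 55, -91]
green 0.2 [-60, 24, 32, 88, -13, 71, -138] [28, 27, -25, 83, 12, 73, -89]
blue 0.0485 [-8, 48, -39, 77, 30, 66, -137] [34, 21, -23, 115, 11, 45, -85]
blue 0.2 [-8, 40, -41, 67, 26, 82, -133] [38, 10, -26, 105, 5, 66, -79]
yellow 0.0485 [3, 42, -37, 87, 28, 61, -138] [32, 39, -14, 84, 10, 58, -74]
yellow 0.2 [9, 37, -49, 76, 27, 79, -137] [33, 31, -15, 74, 8, 75, -72]
```

The outlines match all the cups and saucers, and the measured heights agree with the text. IK at these yaws runs joint 7 near its limit, so I use the half-turn grasp and start with yellow, which is in the far row.

```bash
sed -i 's/o=\[180,0,w\]/o=[180,0,w+180]/; s/o=\[180,0,0\]/o=[180,0,180]/' act.py
python3 - <<'E'
from act import *
for c in("rose","green","blue","yellow"):
    a,b=R["cup_"+c],R["saucer_"+c]
    for z in(.0485,.2):
        q=robot.inverse_kinematics([*a[:2],z],[180,0,a[3]+180]); r=robot.inverse_kinematics([*b[:2],z],[180,0,180])
        print(c,z,None if q is None else [round(v) for v in q],None if r is None else [round(v) for v in r])
pick("yellow"); print([round(v) for v in robot.current_joint_positions()]); shot(1)
E
```

```text
rose 0.0485 [9, 33, -47, 106, 30, 53, 31] [56, 31, -34, 104, 21, 52, 103]
rose 0.2 [19, 26, -61, 96, 23, 72, 36] [57, 20, -35, 94, 12, 70, 110]
green 0.0485 [-5, 40, -47, 96, 33, 59, 5] [35, 38, -37, 93, 26, 58, 80]
green 0.2 [5, 37, -66, 86, 34, 79, 4] [37, 30, -40, 83, 19, 74, 86]
blue 0.0485 [-2, 52, -51, 77, 41, 70, 37] [47, 25, -39, 115, 21, 47, 86]
blue 0.2 [-3, 44, -52, 67, 33, 84, 43] [49, 11, -38, 105, 8, 67, 98]
yellow 0.0485 [16, 54, -64, 86, 49, 72, 28] [44, 43, -34, 84, 26, 61, 95]
yellow 0.2 [14, 41, -61, 76, 36, 82, 37] [45, 35, -36, 74, 20, 78, 100]
stop False
gap 0.7279264941175793 F 44.140837490558624 tcp [0.59494478 0.20192564 0.0495866 ]
gap 0.7260826816335627 [ 0.40960036  0.42386304 -1.89875825]
[14, 42, -62, 76, 37, 83, 36]
```

View pics/scene1.png

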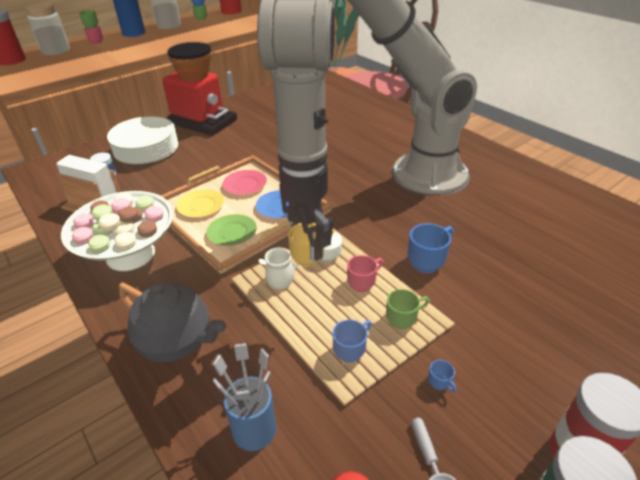

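The yellow cup is held upright (around pixel 303,243), and the gap of 62 mm matches its wall. Next I place it and check.

```bash
python3 - <<'E'
from act import *
place("yellow")
a=R["cup_blue"]; robot.move_to([*a[:2],.2],[180,0,a[3]+180]); shot(2)
im=cv2.imread("pics/top2.png")[120:290,350:540]; im2=cv2.imread("pics/scene2.png")[150:290,150:340]
cv2.imwrite("pics/c2.png",cv2.vconcat([cv2.resize(im,(480,430),interpolation=2),cv2.resize(im2,(480,354)) ])[:, :][:780].copy() if 0 else cv2.hconcat([cv2.resize(im,(400,400)),cv2.resize(im2,(400,400))]))
E
```

```text
touch True z 0.01258449215069099
gap 0.9678259518678863 t 13.0417
```

View pics/c2.png

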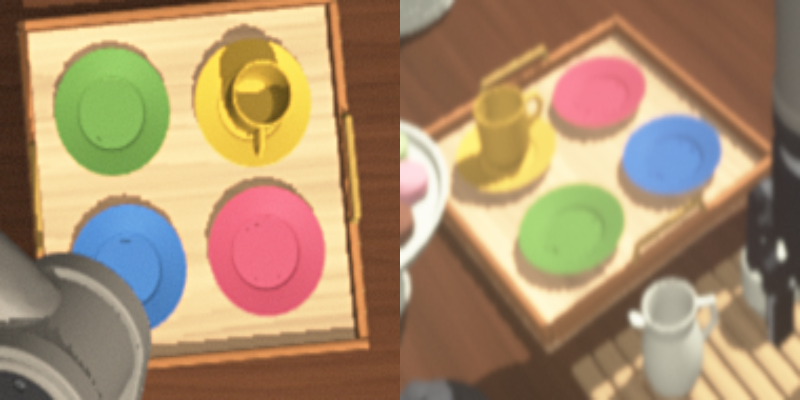

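The yellow cup stands upright on its saucer, and the apparent shift of the rim is parallax. The next cup is blue, from the middle of the board, then the other two.

```bash
python3 - <<'E'
from act import *
for c in("blue","green","rose"):
    print(c); pick(c)
    if abs(robot.current_finger_gap()-.727)>.03: print("BAD GRIP"); break
    place(c)
else:
    robot.move_to([.35,.1,.35],[180,0,180])
    robot.move_j([75,18,1,87,0,75,90]); shot(3)
    print(robot.current_time_s())
    im=cv2.imread("pics/top3.png")[120:290,160:540]; cv2.imwrite("pics/c3.png",cv2.resize(im,None,fx=2.1,fy=2.1))
E
```

```text
blue
stop False
gap 0.7277340961549078 F 44.06852871179581 tcp [0.59673622 0.32188271 0.04966203]
gap 0.7295048015642881 [-0.38728699 -0.45028289 -1.28198784]
touch True z 0.01251174689157588
gap 0.9726850420409304 t 24.3417
green
stop False
gap 0.7266259204385142 F 43.98491431027651 tcp [0.46850387 0.33021415 0.04949626]
gap 0.7231717171429367 [-0.07257567 -0.12340448 -2.47552205]
touch True z 0.012503052042202485
gap 0.9724587744889386 t 34.8083
rose
stop False
gap 0.7255231191297202 F 43.256707191467285 tcp [0.46207904 0.20886343 0.04940475]
gap 0.7270575568163686 [ 0.44395975 -0.45034841 -1.41631711]
touch True z 0.01242698554566233
gap 0.9674860929552072 t 44.9833
49.1167
```

```bash
ls pics; [ -f pics/c3.png ] && cat > m3.py <<'E'
from meas import *; import json
R=json.load(open("R.json"))
ims={n:cv2.imread(f"pics/{n}3.png")[:,:,::-1].copy() for n in("scene","top")}
h=cv2.cvtColor(ims["top"],cv2.COLOR_RGB2HSV)
for c in HUE:
    s=SEED["saucer"]["top"][c]
    f,hull=mask(ims["top"],"saucer",c,"top",s); cc,ar=cent(hull)
    q=least_squares(lambda q:cent(np.r_[proj(MOD["saucer"]+[q[0],q[1],.006],"top")])[0]-cc,R["saucer_"+c][:2]).x
    print(c,"saucer now",q.round(4),"before",np.round(R["saucer_"+c][:2],4),
      "pred rim px",proj(np.array([[*R["saucer_"+c][:2],.069]]),"top").round(1), "area",round(ar))
E
python3 m3.py
```

```text
c2.png
c3.png
crop0.png
fit_scene.png
fit_top.png
scene0.png
scene1.png
scene2.png
scene3.png
top0.png
top1.png
top2.png
top3.png
rose saucer now [ 0.4425 -0.2816] before [ 0.4435 -0.2825] pred rim px [[482.2 224. ]] area 2282
green saucer now [ 0.578  -0.1239] before [ 0.5793 -0.1242] pred rim px [[405.8 162.8]] area 2247
blue saucer now [ 0.4288 -0.1363] before [ 0.4295 -0.1363] pred rim px [[413.7 232.3]] area 2285
yellow saucer now [ 0.5835 -0.2726] before [ 0.5838 -0.2726] pred rim px [[475. 159.]] area 2322
```

View pics/c3.png

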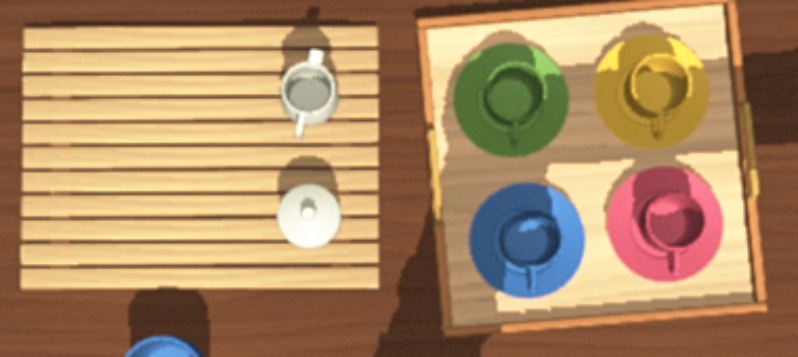

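All four cups stand on their own saucers, and the jug (309,90) and bowl (309,214) look undisturbed. Before handing in, I check the centring against predicted rim outlines.

```bash
python3 - <<'E'
from meas import *; import json
R=json.load(open("R.json")); im=cv2.imread("pics/top3.png"); k=8; T=[]
for c in("green","yellow","blue","rose"):
    p=np.array([*R["saucer_"+c][:2],.069]); u=proj(p[None],"top")[0]; x0,y0=(u-23).astype(int)
    a=cv2.resize(im[y0:y0+46,x0:x0+46],None,fx=k,fy=k,interpolation=2)
    for rr,z in((.031,.069),(.030,.011)):
        q=((proj(ring(rr,0)+[*p[:2],z],"top")-[x0,y0]+.5)*k).astype(np.int32)
        cv2.polylines(a,[q],True,(0,0,0) if z>.05 else (255,255,255),1)
    T.append(cv2.resize(a,(300,300)))
cv2.imwrite("pics/c4.png",cv2.vconcat([cv2.hconcat(T[:2]),cv2.hconcat(T[2:])]))
E
```

```text
(no output)
```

View pics/c4.png

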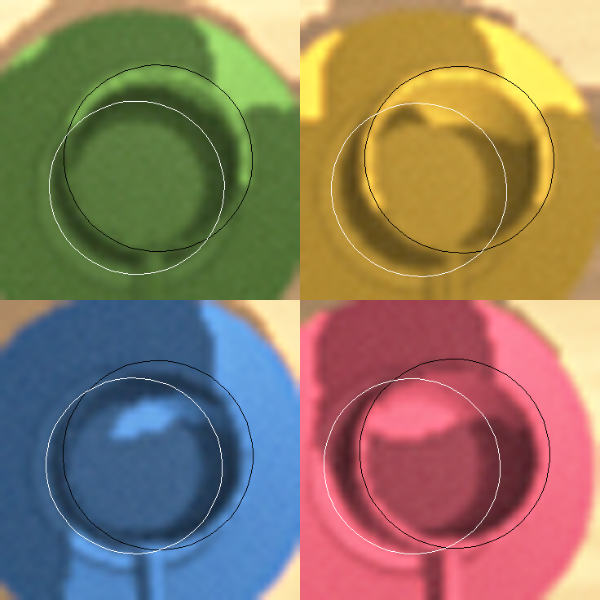

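The rims match the predicted circles to within about 3 mm on all four saucers. Nothing touches the robot, so I hand the job in.

```bash
python3 -c "
from station import workorder
print(workorder.close_job())"
```

```text
the job is handed in; nothing more can be done
None
```

All four cups stand upright on the saucers of their own colour, centred to about 3 mm by my camera check; the jug, bowl and saucers are undisturbed, and the job was handed in at about 49 s, though no verdict was returned.

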